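# Hang the lift-off door on the cutter cabinet

### The job

Lift the small plywood door out of the slotted rack and, with it standing open at about a right angle to the cutter cabinet's front, lower its two hinge knuckles onto the two upright pins until it is fully down, and let go. Then swing it fully shut against the stop strip and leave it. Go gently and don't disturb the loose things on the bench: the hinge is adjustable and not exactly where it should be, so feel for the pins, never forcing, dropping or slamming the door.

Things in the scene. Friction and masses are not known exactly. Their poses are not given: they have to be found in the camera images.
- cabinet: Open-fronted plywood cabinet with cutters in it, fixed to the bench, 130 deep (x) x 180 wide (y) x 190 mm high. Origin: centre of its underside; z up; its front looks along its own -x and lies at x = -65 mm. On the front, the hinge with two upright steel pins is at the -y end; a rubber stop strip 28 wide, 16 mm proud, is at the +y end.
- pin_low (a point): NOMINAL lower pin, at (-87, -78, 42) mm in the cabinet's frame: on the pin's axis, on the shoulder that carries the knuckle. Pin 8 mm dia., upright, flat-ended (1 mm chamfer), 18 mm tall above the shoulder. The hinge is screwed on through slots: both true pins together lie up to 9 mm either way along the cabinet's y and 3 mm along its x from nominal, new each time. Heights are exact; the pins do not give.
- pin_high (a point): NOMINAL upper pin, 95 mm straight above pin_low: like it, with the same hidden offset and exactly in line with it, but 25 mm tall above its shoulder, so it enters its knuckle first. The shoulders are blocks 16 mm wide and 8 mm high. The pins are in line, so bring the leaf in level from the front, its lower knuckle between the pins and its upper one just above the upper pin, then down.
- leaf: Loose door: plywood panel 12 thick (x) x 140 wide (y) x 150 mm high (z), about 0.28 kg. Origin: centre of its underside; z up; -x is its outer face, with a knob (22 mm dia., reaching 24 mm from mid-plane) at y = 50, z = 70. It starts upright in the rack, underside 8 mm above the bench; hung, 20 mm. Shut, its yaw is the cabinet's; open at a right angle, that + 90 deg (its +y along the cabinet's -x).
- knuckle_low (a point): Centre of the lower end of the leaf's lower knuckle, at (0, -88, 22) mm in its frame. The two knuckles are steel tubes, 22 outside, bore about 10, 20 mm long, open at both ends, sticking out beyond the leaf's -y edge on one upright axis. The leaf turns on the pins with little friction and stays where it is left.
- knuckle_high (a point): Centre of the lower end of the upper knuckle, at (0, -88, 117) mm in the leaf's frame.
- free_edge (a point): Middle of the leaf's free upright edge, at (0, 70, 75) mm in its frame. With the door shut against the stop strip it is at about x = -87 mm in the cabinet's frame.
- rack: Wooden rack fixed to the bench: base 100 x 100 x 8 mm and two rails up to 50 mm high, 100 mm long along its y, with a 13.5 mm slot between them along y in which the leaf stands (same yaw). Origin: centre of its underside.
- sanding_puck: Loose grey sanding puck, 60 mm dia. x 35 mm high; bystander. Origin: centre of its underside.
- offcut: Loose wooden offcut lying flat, 60 x 150 x 22 mm; bystander. Origin: centre of its underside.
- oil_can: Loose closed steel can, 60 mm dia. x 110 mm high, standing; bystander. Origin: centre of its underside.

How it is judged:
On the way, in this order (a step that is already met when the one before it is completed fails the run):
1. the door is lifted clear of the rack (height (world z) of leaf above 0.055 m), for 0.2 s.
2. the door hangs fully down on both pins, standing open (free edge at least 80 mm in front of the cabinet's front) and let go (z of knuckle_low in the frame of cabinet between 0.038 and 0.046 m and z of knuckle_high in the frame of cabinet between 0.133 and 0.141 m and horizontal distance between knuckle_low and pin_low below 0.013 m and horizontal distance between knuckle_high and pin_high below 0.013 m and contact force between the fingers and leaf below 0.2 N and x of free_edge in the frame of cabinet below -0.145 m), for 0.2 s.
At the end, for the whole second after the job is handed in: The door hangs on both pins: each knuckle's lower end within 4 mm of its shoulder's height and within 13 mm sideways of the nominal pin; the door is upright within 0.06 rad, shut (free edge no more than 10 mm from where it rests on the stop strip), at rest and released (z of knuckle_low in the frame of cabinet between 0.038 and 0.046 m and z of knuckle_high in the frame of cabinet between 0.133 and 0.141 m and horizontal distance between knuckle_low and pin_low below 0.013 m and horizontal distance between knuckle_high and pin_high below 0.013 m and contact force between the fingers and leaf below 0.2 N and x of free_edge in the frame of cabinet above -0.097 m and y of free_edge in the frame of cabinet above 0.04 m and angle between leaf's own z axis and vertical below 0.06 rad and linear speed of leaf below 0.02 m/s); the robot touches nothing.
It fails at once if the door is pressed, dropped or slammed against the cabinet or its pins with more than 30 N (contact force between leaf and cabinet above 30 N).
It fails at once if a bystander (puck, offcut or can) is pushed more than 30 mm (distance of any of sanding_puck, offcut, oil_can from where it was at the start of the episode above 0.03 m).
It also fails if it takes over 72 s, if anything falls off the work surface, if the arm or the gripper's body presses on something with over 40 N, if the wrist force passes 120 N, or if a joint passes its speed limit or range.

### The arm

A 6-joint arm with a two-finger parallel gripper is mounted at the origin on the work surface. World frame = base frame: x ahead of the robot, y to its left, z up, the work surface at z = 0. Lengths are in m, angles in rad, forces in N, time in s.
With the tool pointing down it reaches from about 0.35 to 0.975 m from the base axis. Payload 4.9 kg.
Tool frame: the origin (TCP) lies midway between the tips of the shut fingers; the grasp point (between the pads) lies 19 mm behind it; z points along the fingers, y is the direction in which the jaws open and shut (so a half turn about z gives the same grasp; the last joint's range is limited). The gripper opens to 85 mm and grips with 20 to 120 N. Pads are 22 mm wide; open, the fingers measure 114 mm over their backs; the gripper's body (76 mm by 85 mm) begins 54 mm behind the grasp point. The pads swing forward as they close: fully open they stand 13 mm farther back than shut.
Start: joints at [-1.22, 0.053, 1.613, -0, 1.476, -0.119], TCP at [0.283, -0.557, 0.199] pointing down, gripper open.
Joint ranges: [-3.01, 3.01], [-1.01, 2.22], [0.06, 2.58], [-1.02, 4.17], [0.09, 2.62], [-3.14, 3.14]. Speed limits (rad/s): [2.57, 2.57, 3.14, 3.14, 3.14, 3.14].

### API

Orientations are given as a unit quaternion [w, x, y, z].
In Python, from cell import arm, vision gives the robot as it stands. Calls block until the motion is done:
- arm.move_pose(position, orientation): joint-space move of the TCP to a pose.
- arm.move_linear(position, rotation=None, vel=0.15, contact_N=None): straight line of the TCP; rotation=None keeps the orientation; vel is the mean speed in m/s. With contact_N (N) it stops when the force on the tool has changed by that much, and returns True; else False.
- arm.goto_joints(angles): joint-space move.
- arm.command_gripper(opening, force=None): finger opening in m; force is the grip in N (None keeps the last); returns when the fingers have stopped.
- arm.dwell(seconds).
- arm.ik(position, orientation): joint angles nearest the present ones, or None.
- arm.get_obs(): the state.
- vision.capture(name): name is "side" or "top"; returns the picture (480x640x3 uint8, blue, green, red); there is no depth.
- vision.camera_info(name): a dict with "mtx" (3x3 intrinsics, pixels), "k1" (the pictures are not rectified: a ray, as slopes to the right and down, at radius r is drawn at 1 + k1 r^2 times it, then the intrinsics apply), "T" (4x4, takes a point from camera to world coordinates). Camera axes: x right, y down, z forward; pixel columns grow to the right and rows downward; lengths in m; the calibration is good to about 2 mm. A picture is of the moment at which its call begins. camera_info takes no time and is no camera call.
A pose or a line that the arm cannot do raises arm.PlanningError and nothing moves.
- arm.close_job(): hands the job in, once; it reports no verdict.
The state is a dict: "clock": time; "qpos": joint angles; "dq": joint speeds; "joint_torque": joint torques, N m; "tool_pos": TCP position; "tcp_rot": TCP orientation; "force": force on the tool from outside, world axes, zero at the start; "moment": the same for the moment, N m; "grip_width": finger opening in m.
Only numpy, scipy, OpenCV 4.12 (cv2) and the standard library are available. Lean on these libraries where they do the work, as an engineer would, in place of code of your own. Each camera call takes 0.05 s, during which the arm holds its last target.

## Working session

There is one attempt and no reset: what is moved stays moved. The work goes in short steps, each a Python script; the robot and the scene stay as the last script left them, time stands still between calls to the robot, and variables do not carry over. Pictures are saved under pics/ and viewed, and the job is handed in when it is done.

```bash
ls; mkdir -p pics; python3 - <<'E'
from cell import arm, vision
import cv2,numpy as np
np.set_printoptions(precision=4,suppress=True)
for n in("side","top"):
    cv2.imwrite(f"pics/{n}0.png",vision.capture(n)); i=vision.camera_info(n); print(n,i["mtx"],i["k1"],i["T"])
o=arm.get_obs(); print(o)
E
```

```text
pics
side [[596.1959   0.     332.5277]
 [  0.     596.1959 241.3208]
 [  0.       0.       1.    ]] -0.20595546710611706 [[-0.8529 -0.2659  0.4493 -0.0627]
 [-0.5219  0.413  -0.7464  1.008 ]
 [ 0.0129 -0.871  -0.491   0.7951]
 [ 0.      0.      0.      1.    ]]
top [[525.7182   0.     315.3631]
 [  0.     525.7182 240.7885]
 [  0.       0.       1.    ]] -0.04538159788037259 [[ 0.1036 -0.9687  0.2255  0.2941]
 [-0.9946 -0.1011  0.0225 -0.05  ]
 [ 0.001  -0.2267 -0.974   1.3671]
 [ 0.      0.      0.      1.    ]]
{'clock': 0.1, 'qpos': array([-1.22  ,  0.0533,  1.6142,  0.    ,  1.476 , -0.119 ]), 'dq': array([ 0.0004, -0.001 , -0.0047,  0.0013, -0.0006, -0.0003]), 'joint_torque': array([ -0.0001, -39.4904, -37.1364,  -0.0002,   0.0039,  -0.    ]), 'tool_pos': array([ 0.2827, -0.5567,  0.1977]), 'tcp_rot': array([-0.0009,  0.9725,  0.2327, -0.0001]), 'force': array([-0.0961,  0.4201, -0.114 ]), 'moment': array([-0.0301, -0.0254, -0.0169]), 'grip_width': 0.08576272891686851}
```

View pics/side0.png

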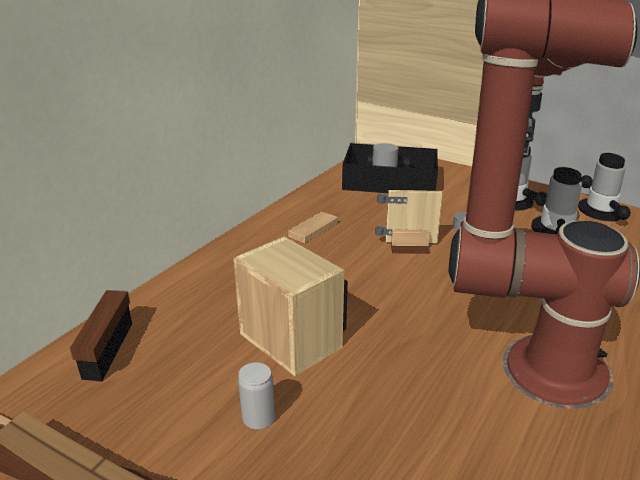

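View pics/top0.png

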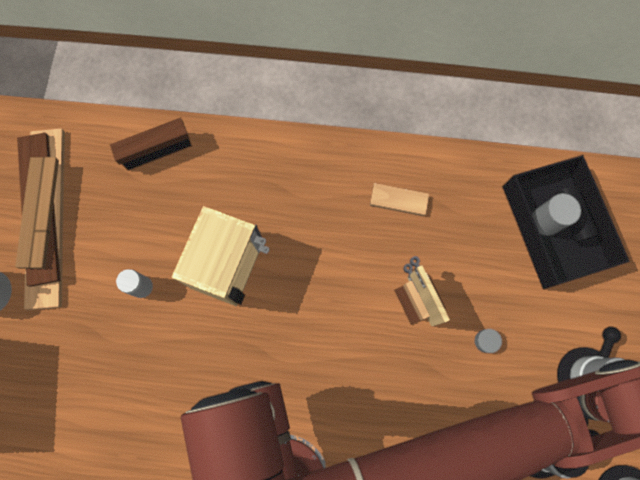

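```bash
python3 - <<'E'
import cv2
t=cv2.imread("pics/top0.png"); s=cv2.imread("pics/side0.png")
cv2.imwrite("pics/ztop_cab.png",cv2.resize(t[190:320,160:290],None,fx=4.6,fy=4.6,interpolation=cv2.INTER_CUBIC))
cv2.imwrite("pics/ztop_leaf.png",cv2.resize(t[240:360,380:520],None,fx=5,fy=5,interpolation=cv2.INTER_CUBIC))
cv2.imwrite("pics/zside_leaf.png",cv2.resize(s[170:270,360:480],None,fx=6,fy=6,interpolation=cv2.INTER_CUBIC))
E
```

```text
(no output)
```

View pics/ztop_cab.png

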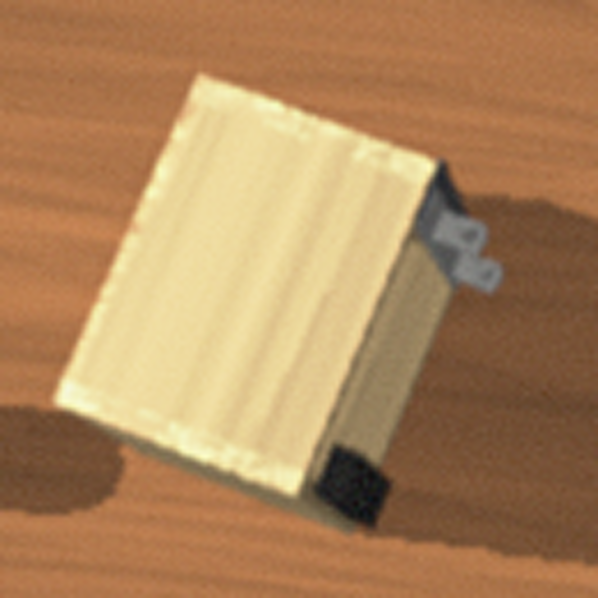

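View pics/ztop_leaf.png

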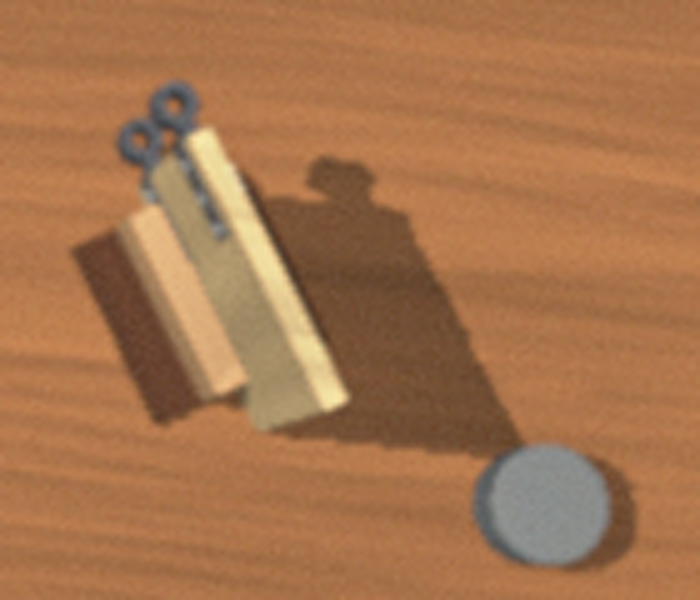

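View pics/zside_leaf.png

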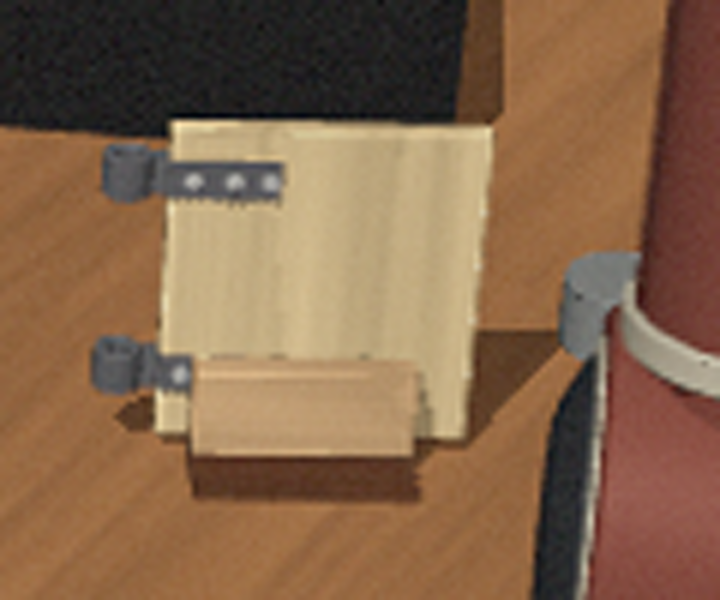

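```bash
cat > h.py <<'E'
import numpy as np, cv2
from scipy.spatial.transform import Rotation as R
from cell import arm, vision
np.set_printoptions(precision=4,suppress=True)
def ray(cam,px):
    i=vision.camera_info(cam); K=i["mtx"]; px=np.atleast_2d(np.array(px,float))
    p=cv2.undistortPoints(px[:,None,:],K,np.array([i["k1"],0,0,0.]))[:,0]
    d=np.c_[p,np.ones(len(p))]@i["T"][:3,:3].T
    return i["T"][:3,3],d
def onplane(cam,px,z):
    o,d=ray(cam,px); return o+d*((z-o[2])/d[:,2])[:,None]
def proj(cam,P):
    i=vision.camera_info(cam); T=np.linalg.inv(i["T"]); P=np.atleast_2d(P)
    rv,_=cv2.Rodrigues(T[:3,:3]); q,_=cv2.projectPoints(P,rv,T[:3,3],i["mtx"],np.array([i["k1"],0,0,0.])); return q[:,0]
def quad(mask):
    c=max(cv2.findContours(mask,cv2.RETR_EXTERNAL,cv2.CHAIN_APPROX_NONE)[0],key=cv2.contourArea)
    return c,cv2.boxPoints(cv2.minAreaRect(c))
E
python3 - <<'E'
from h import *
t=cv2.imread("pics/top0.png"); hsv=cv2.cvtColor(t,cv2.COLOR_BGR2HSV)
for p in [(215,250),(205,215),(245,262),(428,293),(424,283),(415,283),(401,290)]: print(p,hsv[p[1],p[0]])
E
```

```text
(215, 250) [ 23  84 240]
(205, 215) [ 22  90 233]
(245, 262) [ 19  97 144]
(428, 293) [ 18  97 176]
(424, 283) [ 19  82 146]
(415, 283) [ 18  90 168]
(401, 290) [ 12 138 109]
```

```bash
python3 - <<'E'
from h import *
t=cv2.imread("pics/top0.png"); big=cv2.resize(t,None,fx=4,fy=4,interpolation=cv2.INTER_CUBIC)
hsv=cv2.cvtColor(big,cv2.COLOR_BGR2HSV)
def sub(x0,y0,x1,y1,lo,hi,z,name):
    m=np.zeros(hsv.shape[:2],np.uint8); m[y0*4:y1*4,x0*4:x1*4]=cv2.inRange(hsv,lo,hi)[y0*4:y1*4,x0*4:x1*4]
    m=cv2.morphologyEx(m,cv2.MORPH_OPEN,np.ones((7,7)));
    c=max(cv2.findContours(m,cv2.RETR_EXTERNAL,cv2.CHAIN_APPROX_NONE)[0],key=cv2.contourArea)
    px=(c[:,0].astype(float)+.5)/4-.5
    P=onplane("top",px,z)
    b=cv2.minAreaRect((P[:,:2]*1000).astype(np.float32)); print(name,b, cv2.boxPoints(b)); return b
sub(160,190,290,320,(15,40,190),(32,135,255),.19,"cab")
sub(405,250,460,340,(15,40,187),(32,135,255),.158,"leaf")
sub(380,270,440,330,(5,40,185),(19,150,255),.05,"rail")
E
```

```text
cab ((519.7994384765625, 209.04100036621094), (132.99105834960938, 184.53005981445312), 74.9578857421875) [[413.4383 168.7694]
 [591.6455 120.8785]
 [626.1605 249.3126]
 [447.9534 297.2035]]
leaf ((479.1776123046875, -305.4352111816406), (141.2503204345703, 15.464190483093262), 30.2828369140625) [[ 414.2904 -334.3723]
 [ 422.0885 -347.7263]
 [ 544.0648 -276.4982]
 [ 536.2667 -263.1441]]
rail ((477.7918701171875, -288.81451416015625), (103.14805603027344, 20.978374481201172), 31.076467514038086) [[ 428.2054 -306.4523]
 [ 439.0341 -324.4198]
 [ 527.3783 -271.1767]
 [ 516.5496 -253.2092]]
```

```bash
python3 - <<'E'
from h import *
print("ring",onplane("top",[(415,261.2)],.145))
cab=np.array([.5198,.2090]);a=np.radians(74.96);Rz=lambda a:np.array([[np.cos(a),-np.sin(a)],[np.sin(a),np.cos(a)]])
pn=cab+Rz(a)@[-.087,-.078];print("pin nom",pn)
for z in(.162,.137,.060,.042): print(z,proj("top",[*pn,z]),proj("side",[*pn,z]))
# leaf check in side view: corners
l=np.array([.4792,-.3054]);b=np.radians(120.3)
for y,z in((-.07,.158),(.07,.158),(.07,.008),(-.07,.008)): print(proj("side",[*(l+Rz(b)@[0.006,y]),z]))
t=cv2.imread("pics/top0.png")
cv2.imwrite("pics/zpin.png",cv2.resize(t[225:265,245:285],None,fx=15,fy=15,interpolation=cv2.INTER_CUBIC))
E
```

```text
ring [[ 0.5522 -0.2617  0.145 ]]
pin nom [0.5726 0.1047]
0.162 [[261.8916 235.6032]] [[295.6772 245.7364]]
0.137 [[262.9103 238.0581]] [[295.8832 255.8057]]
0.06 [[265.8159 245.0588]] [[296.5186 285.6001]]
0.042 [[266.449  246.5837]] [[296.6669 292.3052]]
[[388.7364 190.8257]]
[[442.5503 192.1872]]
[[437.0093 242.5871]]
[[385.5296 241.4894]]
```

View pics/zpin.png

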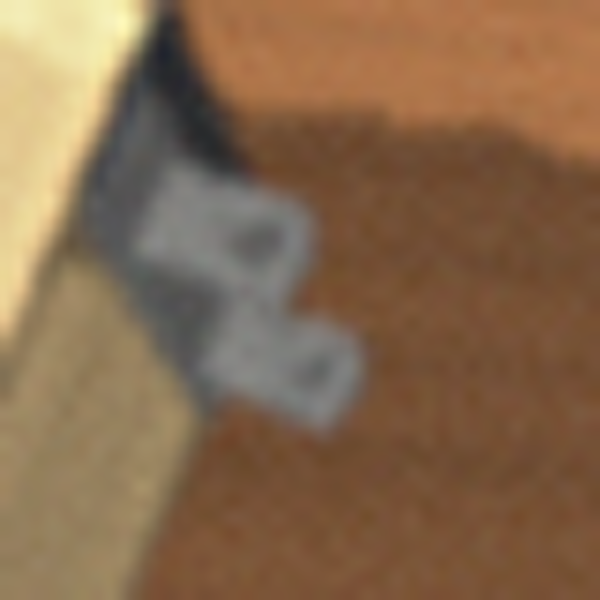

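```bash
cat >> h.py <<'E'
def quat(xdeg):  # tool down, tool x axis at world angle xdeg
    h=np.radians(xdeg)/2; return np.array([0,np.cos(h),np.sin(h),0])
def st(m=""):
    o=arm.get_obs(); print(m,"t%.1f"%o["clock"],o["tool_pos"],"F",o["force"],"M",o["moment"],"w%.4f"%o["grip_width"]); return o
E
python3 - <<'E'
from h import *
q=quat(30.4); l=np.array([.4792,-.3054]); yd=np.array([-.863,-.506])
g=l+.005*yd
print(arm.ik([*g,.127],q), arm.ik([.55,0.06,.17],quat(75)))
arm.move_pose([*g,.23],q); st()
arm.move_linear([*g,.127],vel=.12,contact_N=8); st()
cv2.imwrite("pics/pre.png",vision.capture("top"));cv2.imwrite("pics/pre_s.png",vision.capture("side"))
E
```

```text
[-0.7067 -0.0322  1.8207 -0.      1.3531  0.3335] [-0.0259 -0.0991  1.8106 -0.      1.4301  0.2359]
 t1.3 [ 0.4744 -0.3087  0.2298] F [-0.1125 -0.2353 -0.6889] M [-0.0336  0.0325  0.0417] w0.0853
 t2.3 [ 0.4754 -0.3085  0.1281] F [0.5064 0.4034 1.0597] M [ 0.0265 -0.0221 -0.0065] w0.0853
```

```bash
python3 - <<'E'
from h import *
t=cv2.imread("pics/pre.png");s=cv2.imread("pics/pre_s.png")
a=cv2.resize(t[220:360,370:510],(400,400),interpolation=cv2.INTER_CUBIC);b=cv2.resize(s[140:270,350:480],(400,400),interpolation=cv2.INTER_CUBIC)
cv2.imwrite("pics/pre_z.png",np.hstack([a,b]))
E
```

```text
(no output)
```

View pics/pre_z.png

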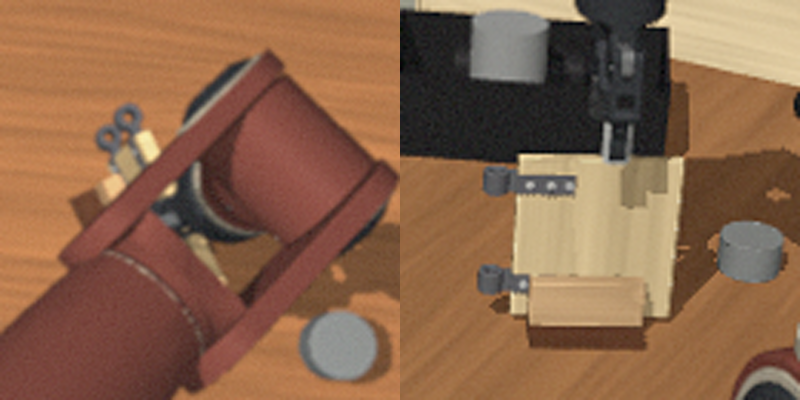

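```bash
python3 - <<'E'
from h import *
arm.command_gripper(0.0,60); o=st("grip")
p=o["tool_pos"]
arm.move_linear([p[0],p[1],.150],vel=.05); st("lift1")
arm.move_linear([p[0],p[1],.235],vel=.12); st("lift2")
cv2.imwrite("pics/lift_s.png",vision.capture("side"));cv2.imwrite("pics/lift.png",vision.capture("top"))
s=cv2.imread("pics/lift_s.png"); cv2.imwrite("pics/lift_z.png",cv2.resize(s[100:270,350:500],(600,600)))
E
```

```text
grip t3.2 [ 0.4749 -0.3079  0.127 ] F [ 0.6683  0.669  -0.3953] M [-0.021  -0.0385  0.0434] w-0.0002
lift1 t3.8 [ 0.475  -0.308   0.1503] F [0.0589 0.4457 0.4472] M [0.005  0.0027 0.0088] w0.0002
lift2 t4.6 [ 0.4745 -0.3076  0.2339] F [-0.0033 -0.0303 -0.1042] M [ 0.0229 -0.0116 -0.0209] w-0.0002
```

View pics/lift_z.png

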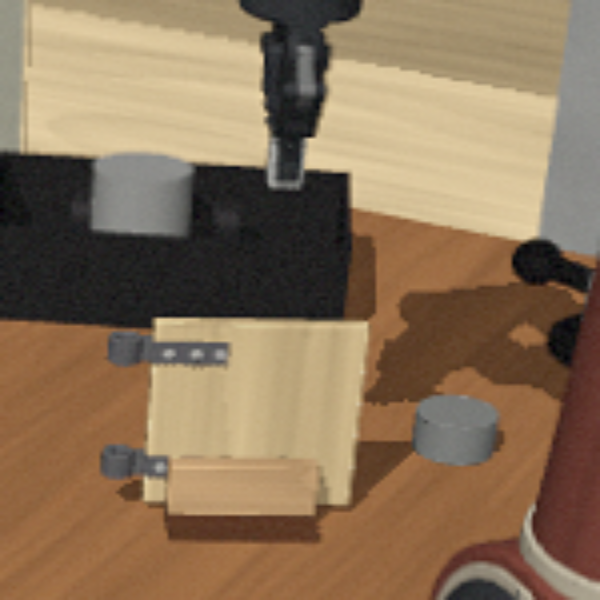

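```bash
python3 - <<'E'
from h import *
print(proj("side",[.4745,-.3076,.2339]),proj("top",[.4745,-.3076,.2339]))
print(proj("side",[.4745,-.3076,.158]),proj("side",[.4749,-.3079,.127]))
t=cv2.imread("pics/lift.png"); cv2.imwrite("pics/lift_tz.png",cv2.resize(t[220:360,370:510],(600,600)))
s=cv2.imread("pics/lift_s.png"); cv2.imwrite("pics/lift_z2.png",cv2.resize(s[130:200,380:460],None,fx=8,fy=8,interpolation=cv2.INTER_CUBIC))
E
```

```text
[[419.7947 163.4229]] [[441.4285 290.5682]]
[[417.4974 190.647 ]] [[416.475 201.357]]
```

View pics/lift_tz.png

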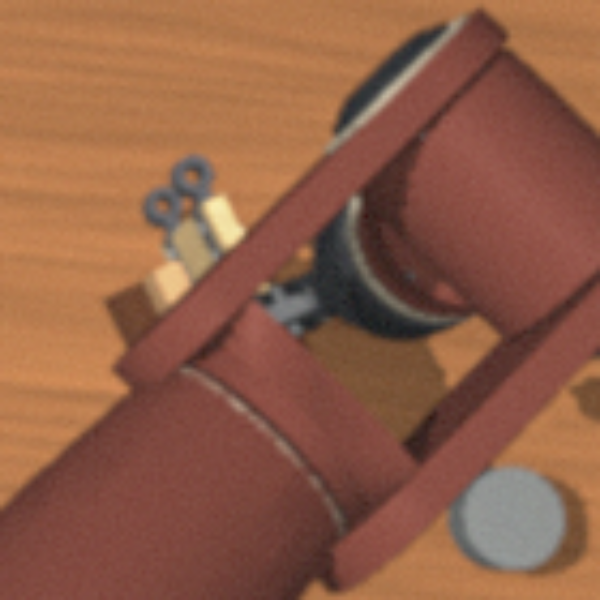

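View pics/lift_z2.png

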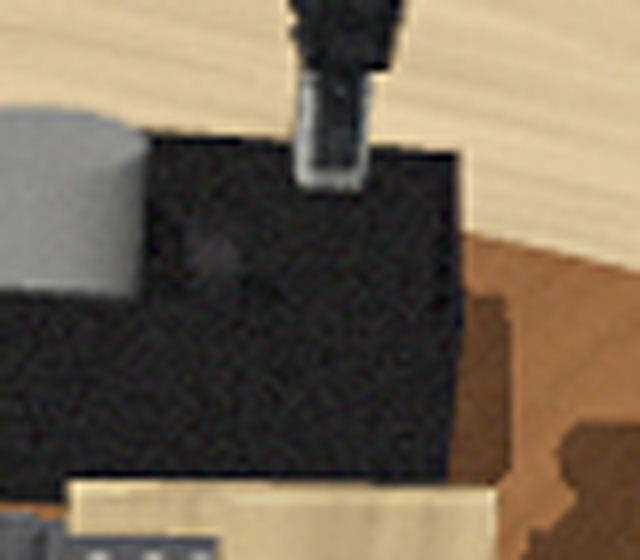

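```bash
python3 - <<'E'
from h import *
q=quat(30.4)
arm.move_pose([.43,-.13,.10],q); o=st()
cv2.imwrite("pics/b0_t.png",vision.capture("top"));cv2.imwrite("pics/b0_s.png",vision.capture("side"))
print(proj("top",o["tool_pos"]),proj("side",o["tool_pos"]))
print(arm.move_linear([.43,-.13,.003],vel=.05,contact_N=4)); o=st()
cv2.imwrite("pics/b1_s.png",vision.capture("side"));cv2.imwrite("pics/b1_t.png",vision.capture("top"))
print(proj("top",o["tool_pos"]),proj("side",o["tool_pos"]))
s=cv2.imread("pics/b1_s.png");t=cv2.imread("pics/b1_t.png")
c=proj("side",o["tool_pos"])[0].astype(int);d=proj("top",o["tool_pos"])[0].astype(int)
f=lambda im,c:cv2.resize(im[c[1]-50:c[1]+50,c[0]-50:c[0]+50],(400,400),interpolation=cv2.INTER_CUBIC)
print(c,d);cv2.imwrite("pics/b1_z.png",np.hstack([f(s,c),f(t,d)]))
s=cv2.imread("pics/b0_s.png");t=cv2.imread("pics/b0_t.png")
cv2.imwrite("pics/b0_z.png",np.hstack([f(s,c),f(t,d)]))
E
```

```text
t5.7 [ 0.4311 -0.1309  0.1012] F [ 0.7921 -0.3811  0.7534] M [ 0.0414 -0.0355  0.0274] w0.0006
[[354.2843 308.3827]] [[401.6765 242.4267]]
False
 t7.8 [ 0.4302 -0.1301  0.0033] F [ 0.4981  0.1793 -0.046 ] M [-0.0187  0.0527 -0.0019] w-0.0000
[[351.1625 312.5156]] [[399.0121 277.3616]]
[399 277] [351 312]
```

View pics/b1_z.png

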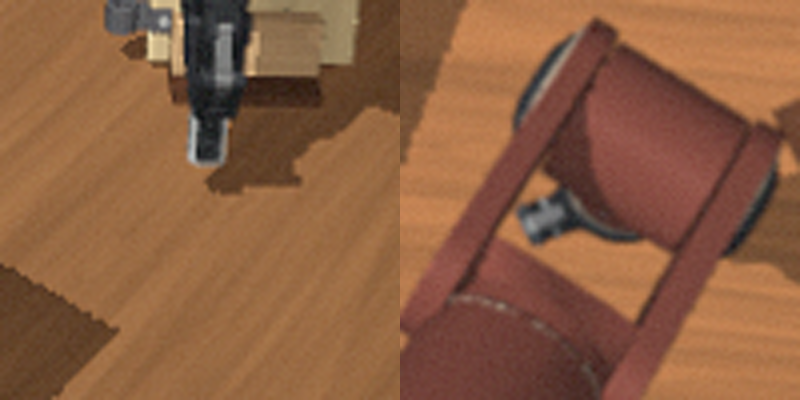

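View pics/b0_z.png

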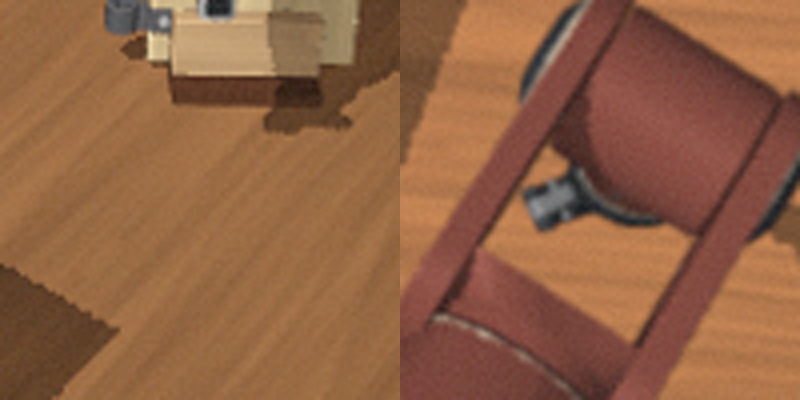

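```bash
python3 - <<'E'
from h import *
from scipy.optimize import brentq
print("z tip if on axis",brentq(lambda z:proj("side",[.4302,-.1301,z])[0,1]-267.7,-.1,.2))
print(arm.move_linear([.4302,-.1301,-.045],vel=.04,contact_N=4)); o=st()
cv2.imwrite("pics/b2_s.png",vision.capture("side"))
s=cv2.imread("pics/b2_s.png");c=[399,277]
f=lambda im,c:cv2.resize(im[c[1]-50:c[1]+50,c[0]-50:c[0]+50],(600,600),interpolation=cv2.INTER_CUBIC)
cv2.imwrite("pics/b2_z.png",f(s,c))
E
```

```text
z tip if on axis 0.03125106373556273
True
 t8.8 [ 0.4299 -0.1299 -0.0324] F [-0.4798  1.3515  5.4699] M [ 0.0792  0.1603 -0.0179] w0.0002
```

View pics/b2_z.png

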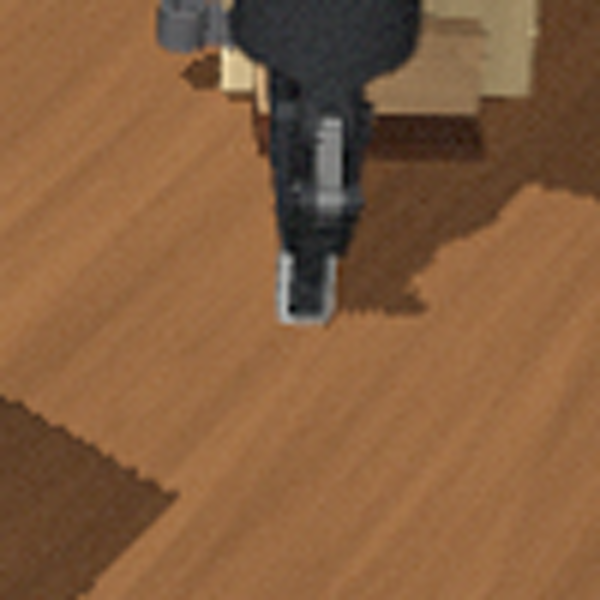

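```bash
python3 - <<'E'
from h import *
q=quat(30.4); l=np.array([.4792,-.3054]); yd=np.array([-.863,-.506])
g=l+.005*yd
arm.move_linear([.4302,-.1301,.06],vel=.25)
arm.move_linear([.4302,-.1301,.20],vel=.25)
arm.command_gripper(.085)
arm.move_pose([*g,.20],q); st()
print(arm.move_linear([*g,.096],vel=.10,contact_N=5)); st()
arm.command_gripper(0.0,60); o=st("grip")
E
```

```text
t11.6 [ 0.4747 -0.3071  0.1997] F [-0.6936  0.03    0.0397] M [ 0.0052 -0.0003 -0.0284] w0.0848
False
 t12.8 [ 0.4754 -0.3084  0.097 ] F [ 0.0998 -0.4476  1.1326] M [ 0.0026 -0.0087 -0.0082] w0.0849
grip t13.5 [ 0.4749 -0.3082  0.0962] F [-0.5288  0.3813  1.2413] M [-0.145   0.1027  0.0164] w0.0113
```

```bash
python3 - <<'E'
from h import *
p=arm.get_obs()["tool_pos"]
arm.move_linear([*p[:2],.12],vel=.05); st("l1")
arm.move_linear([*p[:2],.20],vel=.15); st("l2")
cv2.imwrite("pics/c_s.png",vision.capture("side"));cv2.imwrite("pics/c_t.png",vision.capture("top"))
s=cv2.imread("pics/c_s.png");t=cv2.imread("pics/c_t.png")
cv2.imwrite("pics/c_z.png",np.hstack([cv2.resize(s[120:270,350:500],(400,400)),cv2.resize(t[220:360,370:510],(400,400))]))
E
```

```text
l1 t14.1 [ 0.4748 -0.3079  0.12  ] F [ 0.6639 -0.8493 -2.7443] M [-0.0344  0.0956  0.005 ] w0.0110
l2 t14.8 [ 0.4744 -0.3077  0.1989] F [-0.6429 -0.4554 -4.1134] M [-0.0194  0.1138  0.0115] w0.0115
```

View pics/c_z.png

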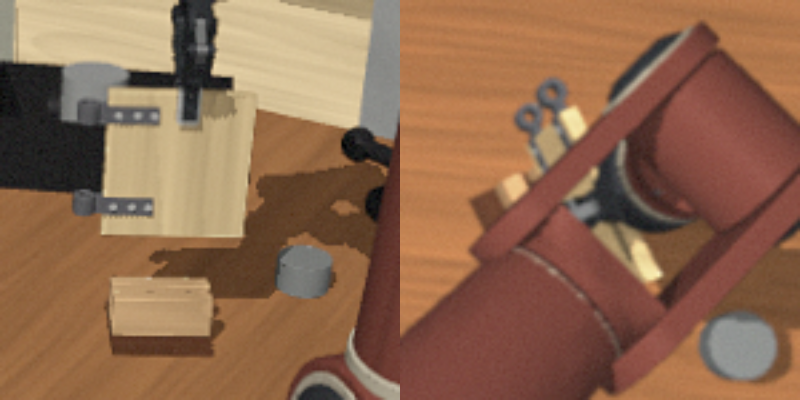

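```bash
cat >> h.py <<'E'
YAW=74.96; ca=np.radians(YAW); CX=np.array([np.cos(ca),np.sin(ca)]); CY=np.array([-CX[1],CX[0]])
CAB=np.array([.5198,.2090]); PN=CAB+CX*-.087+CY*-.078
L=.093
def tcp_for(k,leafz,th=YAW):  # knuckle xy, leaf underside z -> tool pos
    t=np.radians(th); return np.array([k[0]-L*np.cos(t),k[1]-L*np.sin(t),leafz+.0882])
def knu(o,th=YAW):
    t=np.radians(th); return o["tool_pos"][:2]+L*np.array([np.cos(t),np.sin(t)])
E
python3 - <<'E'
from h import *
print("ring",onplane("top",[(422.5-.3,253.3)],.248))
d=np.array([-.4,2.8]); b=proj("top",[*PN,.15])[0]; o=(onplane("top",[b+d],.15)[0,:2]-PN); print("est off cab x,y",o@CX,o@CY)
off=np.array([o@CX,o@CY]); pe=PN+CX*off[0]+CY*off[1]; print(pe)
k=pe-.045*CX
arm.move_pose(tcp_for(k,.08),quat(YAW)); st()
cv2.imwrite("pics/d_s.png",vision.capture("side"));cv2.imwrite("pics/d_t.png",vision.capture("top"))
s=cv2.imread("pics/d_s.png");t=cv2.imread("pics/d_t.png")
cv2.imwrite("pics/d_z.png",np.hstack([cv2.resize(s[180:320,230:370],(400,400)),cv2.resize(t[200:300,230:330],(400,400),interpolation=cv2.INTER_CUBIC)]))
E
```

```text
ring [[ 0.5496 -0.2584  0.248 ]]
est off cab x,y -0.0017109537192289718 0.006682116860066624
[0.5657 0.1048]
 t16.0 [ 0.53   -0.0294  0.1683] F [-0.2724 -0.1142 -3.4361] M [-0.1259  0.0026 -0.0623] w0.0110
```

View pics/d_z.png

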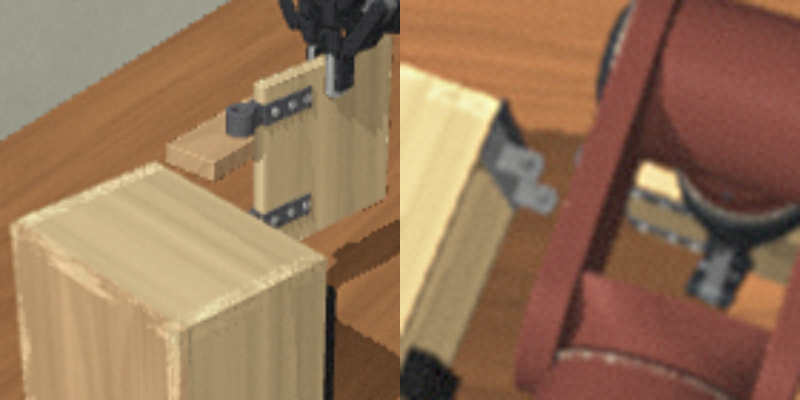

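```bash
cat >> h.py <<'E'
PE=np.array([0.5657,0.1048])
def touch(lat,z=.041,start=-.026,end=-.004,c=3,vel=.015):
    a=PE+CX*start+CY*lat
    arm.move_linear(tcp_for(a,z),vel=.08); arm.dwell(.15); f0=arm.get_obs()
    hit=arm.move_linear(tcp_for(PE+CX*end+CY*lat,z),vel=vel,contact_N=c)
    o=arm.get_obs(); d=knu(o)-PE; df=(o["force"]-f0["force"])
    print("touch",lat,hit,"t%.1f"%o["clock"],"x,y rel est",d@CX,d@CY,"dF cab",df[:2]@CX,df[:2]@CY,df[2],"z",o["tool_pos"][2]-.0882)
    arm.move_linear(tcp_for(a,z),vel=.08)
    return d@CX,d@CY
E
python3 - <<'E'
from h import *
arm.move_linear(tcp_for(PE-.040*CX,.041),vel=.1); st()
a=touch(.008); b=touch(-.008)
E
```

```text
t16.6 [ 0.531  -0.0238  0.1289] F [-0.0769 -0.6856 -2.6047] M [-0.0745 -0.0347  0.0174] w0.0111
touch 0.008 True t18.1 x,y rel est -0.011555149999997828 0.00904846418762652 dF cab -0.36055064645126766 -0.5604866079668588 0.20685693165722485 z 0.039593599953931774
touch -0.008 True t20.0 x,y rel est -0.009387464194063132 -0.007855915371191432 dF cab -1.428392984694039 -2.088498312232061 1.4460212897306315 z 0.04004084824312132
```

```bash
cat >> h.py <<'E'
def avg(n=6,dt=.03):
    P=[];F=[];M=[]
    for i in range(n):
        o=arm.get_obs();P.append(o["tool_pos"]);F.append(o["force"]);M.append(o["moment"]);arm.dwell(dt)
    return np.mean(P,0),np.mean(F,0),np.mean(M,0),o["clock"]
def kn(p): return p[:2]+L*CX
def touch(lat,z=.041,start=-.024,end=-.004,c=4,vel=.015,dirv=None):
    a=PE+CX*start+CY*lat
    arm.move_linear(tcp_for(a,z),vel=.08); arm.dwell(.1); p0,f0,_,_=avg()
    hit=arm.move_linear(tcp_for(PE+CX*end+CY*lat,z),vel=vel,contact_N=c)
    p,f,_,t=avg(); d=kn(p)-PE; df=f-f0; e=kn(p0)-PE
    print("touch",lat,hit,"t%.1f"%t,"start",e@CX,e@CY,"end mm",d@CX*1000,d@CY*1000,"dF cab",df[:2]@CX,df[:2]@CY,df[2],"z",p[2]-.0882)
    arm.move_linear(tcp_for(a,z),vel=.08)
    return d@CX,d@CY
E
python3 - <<'E'
from h import *
a=touch(.008); b=touch(-.008)
E
```

```text
touch 0.008 True t22.1 start -0.023931820287549168 0.007758481670887437 end mm -11.989276180921328 9.720365971745846 dF cab 0.4325960793979653 -0.07194650666192844 -0.6853169336815976 z 0.03863450637078347
touch -0.008 True t24.2 start -0.023919346193907516 -0.0076661306022658875 end mm -9.494242442839488 -7.575227942508187 dF cab -1.5824525469373476 -2.5897263874528784 1.6908640880557464 z 0.03941867171037408
```

```bash
cat >> h.py <<'E'
def tryat(x,y,zhi=.049,zlo=.036,c=5,vel=.025):
    k=PE+CX*x+CY*y
    arm.move_linear(tcp_for(k,zhi),vel=.06); p0,f0,m0,_=avg(4)
    hit=arm.move_linear(tcp_for(k,zlo),vel=vel,contact_N=c)
    p,f,m,t=avg(4); d=kn(p)-PE; df=f-f0; dm=m-m0
    print("try",np.round([x*1e3,y*1e3],1),hit,"t%.1f z0 %.4f z %.4f"%(t,p0[2]-.0882,p[2]-.0882),"at",d@CX*1e3,d@CY*1e3,"dF",df[:2]@CX,df[:2]@CY,df[2],"dM",dm[:2]@CX,dm[:2]@CY,dm[2])
    return hit,p[2]-.0882
E
python3 - <<'E'
from h import *
p,f,m,t=avg(); print(p,p[2]-.0882)
arm.move_linear(p+[0,0,.009],vel=.06)
tryat(.0013,.0028)
E
```

```text
[ 0.5425 -0.0103  0.1286] 0.04044251841149066
try [1.3 2.8] True t26.3 z0 0.0490 z 0.0377 at 0.9168114890233915 2.6655068195127414 dF -1.2371738416340012 -1.057936617262899 7.012684527736235 dM -0.1494141300143537 -0.21853669386070193 -0.10500957621902349
```

```bash
cat >> h.py <<'E'
def wig(x,y,z,amp=.005,c=3.5,vel=.012,dirs=((0,1),(0,-1),(1,0),(-1,0))):
    out=[]
    arm.move_linear(tcp_for(PE+CX*x+CY*y,z),vel=.03); p0,f0,m0,_=avg(4)
    for u in dirs:
        hit=arm.move_linear(tcp_for(PE+CX*(x+amp*u[0])+CY*(y+amp*u[1]),z),vel=vel,contact_N=c)
        p,f,m,t=avg(4); d=kn(p)-PE; df=f-f0; dm=m-m0
        print("wig",u,hit,"t%.1f z %.4f"%(t,p[2]-.0882),"at",d@CX*1e3,d@CY*1e3,"dF",df[:2]@CX,df[:2]@CY,df[2],"dM",dm[:2]@CX,dm[:2]@CY,dm[2])
        out.append((hit,d@CX,d@CY))
        arm.move_linear(tcp_for(PE+CX*x+CY*y,z),vel=.03)
    return out
E
python3 - <<'E'
from h import *
wig(.0013,.0028,.0402)
E
```

```text
wig (0, 1) True t27.2 z 0.0389 at 1.4135399258104429 3.676719666737746 dF 0.07125828253591296 -1.7149089025395134 1.449440737332245 dM -0.32043438099626625 -0.04582678556132076 -0.17910967440533887
wig (0, -1) True t27.9 z 0.0376 at 1.2249354201536335 1.2053786680315608 dF 0.9722600431069763 1.2480143049885355 -0.7349404194033755 dM 0.04542260105180942 -0.14555026858160894 0.05215127000385411
wig (1, 0) True t28.6 z 0.0389 at 2.272687857820394 3.312478053886106 dF -1.8603976947246748 0.2349720170583949 3.542128963649397 dM -0.021518119975648557 0.2424173745364765 -0.015061814308407195
wig (-1, 0) True t29.2 z 0.0387 at 0.9549249519471859 3.4333635202138826 dF 0.36721806640759774 1.0353521526920975 3.53722269580939 dM 0.06345260406785559 -0.11596430292968096 0.023490156204235335
```

```bash
python3 - <<'E'
from h import *
tryat(.0016,.0025,zhi=.0405,zlo=.030,c=5,vel=.02)
wig(.0016,.0025,.0372,dirs=((0,1),(0,-1)))
E
```

```text
try [1.6 2.5] True t30.3 z0 0.0398 z 0.0383 at 1.016550745260567 2.429686390121451 dF -2.509534977192532 -0.4679233956242642 8.55910606047091 dM -0.016692256299756923 -0.0899501548155438 -0.027684273495336916
wig (0, 1) True t31.1 z 0.0386 at 1.13047795642933 3.246132649483823 dF 2.5822461634669196 -1.9651303306235266 -3.803582475406006 dM -0.5659391288452875 -0.3325612712257617 -0.19518355820623445
wig (0, -1) True t31.8 z 0.0381 at 1.0042463209166974 1.0187786997615487 dF 1.620072509128216 1.633497806690467 -0.11844242757612466 dM 0.43522062830067487 -0.4339497305049016 0.161296170667441
```

```bash
python3 - <<'E'
from h import *
arm.move_linear(tcp_for(PE+CX*.0013+CY*.0025,.0405),vel=.03); st()
cv2.imwrite("pics/e_s.png",vision.capture("side"));cv2.imwrite("pics/e_t.png",vision.capture("top"))
s=cv2.imread("pics/e_s.png")
cv2.imwrite("pics/e_z.png",cv2.resize(s[180:300,270:370],None,fx=5,fy=5,interpolation=cv2.INTER_CUBIC))
o=arm.get_obs(); lo=kn(o["tool_pos"])-CX*.088; lz=.0405
def LP(x,y,z): return [*(lo+CY*x-CX*y),lz+z]
for y,z in((-.07,.15),(.07,.15),(.07,0),(-.07,0)): 
  print(y,z,(proj("side",LP(.006,y,z))-[270,180])*5)
E
```

```text
t32.4 [0.5387 0.0169 0.1277] F [-0.7174 -1.4207  0.0727] M [-0.0376  0.0319  0.0206] w0.0111
-0.07 0.15 [[185.0926 269.2998]]
0.07 0.15 [[418.5286 169.1818]]
0.07 0 [[408.9343 451.2047]]
-0.07 0 [[187.9878 563.4048]]
```

View pics/e_z.png

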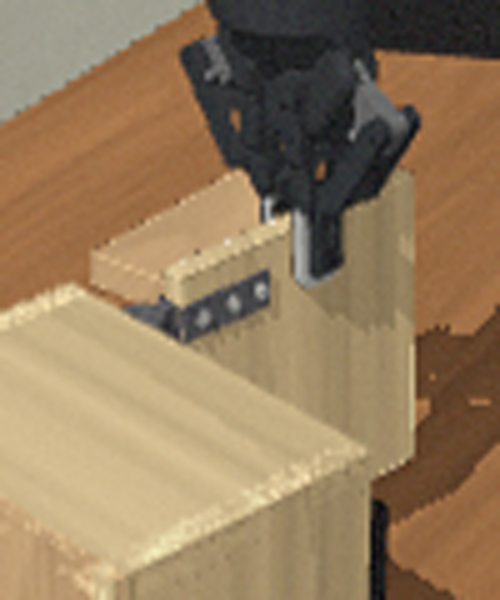

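```bash
cat > fit.py <<'E'
from h import *
def edges(s,lo,lz):
    S=cv2.cvtColor(s,cv2.COLOR_BGR2HSV)[...,1].astype(float); g=cv2.GaussianBlur(s,(3,3),0)[...,0].astype(float)
    def LP(x,y,z): return np.array([*(lo+CY*x-CX*y),lz+z])
    # free edge: scan rows, find max gradient in blue channel near prediction
    def scan(A,B,horizontal,n=40,w=5):
        a=proj("side",A)[0];b=proj("side",B)[0];pts=[]
        for t in np.linspace(.08,.92,n):
            c=a+(b-a)*t
            u=np.arange(-w,w+.01,.1)
            q=np.c_[c[0]+u,np.full_like(u,c[1])] if horizontal else np.c_[np.full_like(u,c[0]),c[1]+u]
            v=cv2.remap(g.astype(np.float32),q[:,0].astype(np.float32)[None],q[:,1].astype(np.float32)[None],cv2.INTER_LINEAR)[0]
            d=np.abs(np.gradient(v)); d=np.convolve(d,np.ones(9)/9,'same'); d[:6]=0; d[-6:]=0; pts.append((t,u[d.argmax()]))
        pts=np.array(pts); 
        for _ in range(4):
            f=np.polyfit(pts[:,0],pts[:,1],1); r=np.abs(pts[:,1]-np.polyval(f,pts[:,0])); pts=pts[r<max(2*np.median(r),.3)]
        return np.polyval(f,0),np.polyval(f,1),len(pts),np.median(r)
    print("free edge dcol top/bottom",scan(LP(.006,.07,.15),LP(.006,.07,0.0),True))
    print("top edge drow hinge/free",scan(LP(.006,.02,.15),LP(.006,.07,.15),False))
    print("top edge full",scan(LP(.006,-.07,.15),LP(.006,.07,.15),False))
    # sensitivities for 1deg pitch about grip (hinge up) and roll
    from numpy import radians as r
    c=LP(0,.005,.139)
    for nm,ax in(("pitch hinge-up 1deg",None),("roll 1deg",None)):
        axis=np.array([*CY,0]) if nm[0]=="p" else np.array([*CX,0])
        Rm=R.from_rotvec(axis*(-r(1) if nm[0]=="p" else r(1))).as_matrix()
        f=lambda P:proj("side",c+Rm@(P-c))[0]-proj("side",P)[0]
        print(nm,[f(LP(.006,y,z)) for y,z in((.07,.15),(.07,0),(-.07,.15))], (Rm@(LP(0,-.088,.117)-c)+c-LP(0,-.088,.117)))
E
python3 - <<'E'
from fit import *
o=arm.get_obs(); s=cv2.imread("pics/e_s.png")
lo=kn(np.array([.5387,.0169]))-CX*.088
edges(s,lo,.0400)
E
```

```text
free edge dcol top/bottom (np.float64(-1.257700348432069), np.float64(0.7227003484320353), 40, np.float64(0.02725609756097558))
top edge drow hinge/free (np.float64(1.8178602490807638), np.float64(-2.004167708465964), 27, np.float64(0.4330904854452321))
top edge full (np.float64(0.4654037000734921), np.float64(0.4843175692232102), 21, np.float64(0.3228987993138924))
pitch hinge-up 1deg [array([0.0418, 0.4255]), array([-0.7374,  0.7651]), array([ 0.0675, -0.5744])] [0.0001 0.0004 0.0016]
roll 1deg [array([-0.0594, -0.0695]), array([0.7246, 0.3573]), array([-0.0608, -0.0754])] [-0.0004  0.0001  0.    ]
```

```bash
python3 - <<'E'
import fit; from fit import *
import h
def at(img,lo,lz,yaw):
    t=np.radians(yaw-90); fit.CX=np.array([np.cos(t),np.sin(t)]); fit.CY=np.array([-fit.CX[1],fit.CX[0]])
    print("==",img); edges(cv2.imread(img),np.array(lo),lz)
at("pics/side0.png",[.4792,-.3054],.008,120.4)
p=np.array([.4744,-.3077]); at("pics/c_s.png",p+.005*np.array([.863,.506]),.110,120.4)
p=np.array([.53,-.0294]); at("pics/d_s.png",p+.005*np.array([.26,.966]),.080,164.96)
at("pics/e_s.png",np.array([.5387,.0169])+.005*np.array([.26,.966]),.040,164.96)
E
```

```text
== pics/side0.png
free edge dcol top/bottom (np.float64(-0.7355970209766809), np.float64(-0.22707817441260236), 26, np.float64(0.0930980657555775))
top edge drow hinge/free (np.float64(-1.1941637630662147), np.float64(-1.6558362369338087), 40, np.float64(0.025140712945590837))
top edge full (np.float64(-1.6321332443810646), np.float64(-1.3280228438657549), 33, np.float64(0.13095251788630802))
pitch hinge-up 1deg [array([0.0269, 0.4003]), array([-0.9294,  0.3393]), array([ 0.1072, -0.4597])] [0.0003 0.0002 0.0016]
roll 1deg [array([-0.0069, -0.0673]), array([0.124 , 0.4012]), array([-0.0026, -0.0675])] [-0.0002  0.0003  0.    ]
== pics/c_s.png
free edge dcol top/bottom (np.float64(-0.43407705390618645), np.float64(-0.6770321637181593), 37, np.float64(0.22613031367893943))
top edge drow hinge/free (np.float64(-1.342405598327443), np.float64(-1.8656869456208545), 29, np.float64(0.02238836128510857))
top edge full (np.float64(-1.6297891181988855), np.float64(-1.5105208255159595), 29, np.float64(0.10287204502814284))
pitch hinge-up 1deg [array([0.0284, 0.4239]), array([-0.9574,  0.3577]),
[... 718 characters left out ...]
y([0.7333, 0.331 ]), array([-0.0611, -0.0732])] [-0.0004  0.0001  0.    ]
== pics/e_s.png
free edge dcol top/bottom (np.float64(-1.2461672473867729), np.float64(0.7211672473867392), 40, np.float64(0.023939962476547838))
top edge drow hinge/free (np.float64(1.752116504921716), np.float64(-1.8179545541287587), 22, np.float64(0.35893546741796545))
top edge full (np.float64(0.4654037000734921), np.float64(0.4843175692232102), 21, np.float64(0.3228987993138924))
pitch hinge-up 1deg [array([0.0418, 0.4255]), array([-0.7374,  0.7651]), array([ 0.0675, -0.5744])] [0.0001 0.0004 0.0016]
roll 1deg [array([-0.0594, -0.0695]), array([0.7246, 0.3573]), array([-0.0608, -0.0754])] [-0.0004  0.0001  0.    ]
```

```bash
python3 - <<'E'
from fit import *
arm.move_linear(tcp_for(PE+CX*.0013+CY*.0025,.052),vel=.04); p,f,m,t=avg(); print(t,p,f,m)
cv2.imwrite("pics/f_s.png",vision.capture("side")); s=cv2.imread("pics/f_s.png")
edges(s,p[:2]+.005*CX,p[2]-.0882)
cv2.imwrite("pics/f_z.png",cv2.resize(s[180:300,270:370],None,fx=5,fy=5,interpolation=cv2.INTER_CUBIC))
lo=p[:2]+.005*CX
print([(proj("side",[*(lo+CY*.006-CX*y),p[2]-.0882+z])-[270,180])*5+2 for y,z in((-.07,.15),(.07,.15),(.07,0))])
E
```

```text
33.0667 [0.5394 0.0169 0.1401] [ 0.1566  0.2179 -3.794 ] [-0.0489 -0.0168  0.0037]
free edge dcol top/bottom (np.float64(-1.149960053713419), np.float64(0.8098687559813369), 36, np.float64(0.031153210241681828))
top edge drow hinge/free (np.float64(1.591772651089398), np.float64(-2.3750024647540275), 28, np.float64(0.47912353347135794))
top edge full (np.float64(0.2584863331614047), np.float64(0.40849922640534453), 20, np.float64(0.3101263537906126))
pitch hinge-up 1deg [array([0.042 , 0.4295]), array([-0.7404,  0.7655]), array([ 0.0678, -0.579 ])] [0.0001 0.0004 0.0016]
roll 1deg [array([-0.0597, -0.0695]), array([0.7275, 0.354 ]), array([-0.061 , -0.0754])] [-0.0004  0.0001  0.    ]
[array([[185.6462, 246.9996]]), array([[420.0785, 148.0488]]), array([[410.4999, 432.3358]])]
```

View pics/f_z.png

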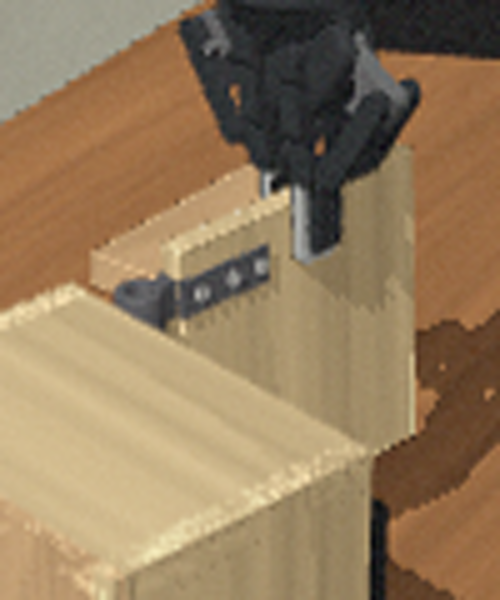

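```bash
cat >> h.py <<'E'
L=.0915
def tq(deg): # tool orientation with pitch correction (hinge-up deg)
    q0=quat(YAW); r=R.from_rotvec(np.array([*(-CY),0])*np.radians(deg))*R.from_quat([q0[1],q0[2],q0[3],q0[0]])
    v=r.as_quat(); return np.array([v[3],v[0],v[1],v[2]])
E
python3 - <<'E'
from fit import *
arm.command_gripper(0,100)
arm.move_linear(tcp_for(PE+CX*.0009+CY*.0025,.052),tq(1.9),vel=.02); p,f,m,t=avg(); print(t,p,f,m)
cv2.imwrite("pics/g_s.png",vision.capture("side")); s=cv2.imread("pics/g_s.png")
edges(s,kn(p)-.088*CX,p[2]-.0882)
tryat(.0009,.0025,zhi=.050,zlo=.034)
E
```

```text
33.7833 [0.5397 0.0178 0.1403] [-0.1288 -0.4259 -3.3575] [-0.1233  0.0321  0.0094]
free edge dcol top/bottom (np.float64(-0.8390120205294582), np.float64(-1.8396029173419879), 31, np.float64(0.16975148568341414))
top edge drow hinge/free (np.float64(2.8164452414628935), np.float64(-1.6076492725803333), 22, np.float64(0.2991601838755278))
top edge full (np.float64(-0.6124623654551987), np.float64(2.224770603461718), 23, np.float64(0.21330436581833245))
pitch hinge-up 1deg [array([0.042 , 0.4294]), array([-0.7401,  0.7652]), array([ 0.0678, -0.5789])] [0.0001 0.0004 0.0016]
roll 1deg [array([-0.0597, -0.0695]), array([0.7275, 0.3538]), array([-0.061 , -0.0753])] [-0.0004  0.0001  0.    ]
try [0.9 2.5] True t35.0 z0 0.0498 z 0.0341 at 0.9383425165318084 2.2367234990571383 dF -0.9448449077492324 -0.6497789485012347 7.535149959970367 dM -0.07603545340042052 -0.23898772777239444 -0.05064561388149334
```

```bash
python3 - <<'E'
from fit import *
arm.move_linear(tcp_for(PE+CX*.0009+CY*.0025,.0355),vel=.02); p,f,m,t=avg(); print(t,p,f,m)
cv2.imwrite("pics/i_s.png",vision.capture("side")); s=cv2.imread("pics/i_s.png")
edges(s,kn(p)-.088*CX,p[2]-.0882)
cv2.imwrite("pics/i_z.png",cv2.resize(s[180:300,270:370],None,fx=5,fy=5,interpolation=cv2.INTER_CUBIC))
wig(.0009,.0025,.0355,c=4)
E
```

```text
35.5167 [0.5396 0.0181 0.1231] [ 2.4621  0.8923 -1.6254] [ 0.1057 -0.4446 -0.222 ]
free edge dcol top/bottom (np.float64(-0.5877450196852002), np.float64(-1.413410024812444), 27, np.float64(0.14271598987829803))
top edge drow hinge/free (np.float64(3.10037754030963), np.float64(-1.05763906385228), 38, np.float64(0.6400410803437724))
top edge full (np.float64(-0.7753651520444945), np.float64(2.3061836129425237), 17, np.float64(0.1651230553098486))
pitch hinge-up 1deg [array([0.0418, 0.4237]), array([-0.736 ,  0.7645]), array([ 0.0673, -0.5723])] [0.0001 0.0004 0.0016]
roll 1deg [array([-0.0593, -0.0695]), array([0.7228, 0.3584]), array([-0.0606, -0.0753])] [-0.0004  0.0001  0.    ]
wig (0, 1) True t36.4 z 0.0348 at 1.0988405667851326 3.2066263035992564 dF -3.204884436630767 -0.9545577071594499 3.166436933659914 dM -0.2756149048751299 0.2675394087009169 -0.1651983582295838
wig (0, -1) True t37.1 z 0.0340 at 0.6592736214010573 0.8592097892518776 dF -4.142206768206196 2.93963900112168 6.215722658771558 dM 0.4359249176290893 0.24878555706577635 0.27408359191308856
wig (1, 0) True t37.8 z 0.0347 at 1.9725749870867435 2.8075091803370347 dF -5.926462438929248 1.6418972262981555 6.544889271898618 dM 0.2972106853366661 0.45145870904450675 0.1897544222703122
wig (-1, 0) True t38.4 z 0.0345 at 0.9434006241034787 2.8995150647888046 dF -3.262009645853939 1.7047501749069545 5.850635996642476 dM 0.24583281872678492 0.10189729009518043 0.13590399328221256
```

View pics/i_z.png

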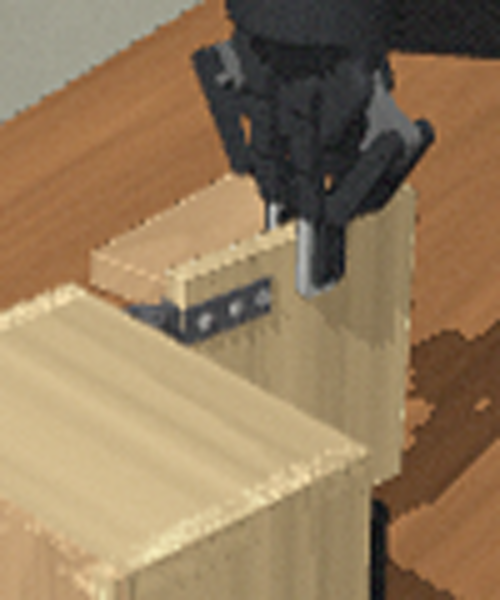

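```bash
python3 - <<'E'
from fit import *
arm.move_linear(tcp_for(PE+CX*.0013+CY*.0021,.0360),tq(1.2),vel=.02)
arm.command_gripper(0,22); p,f,m,t=avg(); print(t,p[2]-.0882,f,m)
tryat(.0013,.0021,zhi=.0355,zlo=.0205,c=8,vel=.02)
cv2.imwrite("pics/j_s.png",vision.capture("side")); s=cv2.imread("pics/j_s.png")
p,_,_,_=avg(3); edges(s,kn(p)-.088*CX,p[2]-.0882)
cv2.imwrite("pics/j_z.png",cv2.resize(s[180:300,270:370],None,fx=5,fy=5,interpolation=cv2.INTER_CUBIC))
E
```

```text
39.3167 0.035721524243900446 [ 0.7706  0.4805 -1.7248] [ 0.2324  0.0017 -0.0248]
try [1.3 2.1] True t40.1 z0 0.0356 z 0.0347 at 1.0243184776370828 1.978178084602248 dF -1.2980699693403428 1.2103425043251976 5.674795554864345 dM 0.12027690627643811 -0.07888469092682167 0.06815558563913429
free edge dcol top/bottom (np.float64(-0.826300635922102), np.float64(-1.565935606629625), 36, np.float64(0.27577111812127486))
top edge drow hinge/free (np.float64(2.8278486201234774), np.float64(-0.5937825482189747), 26, np.float64(0.35933144138352535))
top edge full (np.float64(-0.33966100769694313), np.float64(1.9924122495769163), 18, np.float64(0.20137562094000686))
pitch hinge-up 1deg [array([0.0419, 0.4235]), array([-0.7358,  0.7642]), array([ 0.0671, -0.572 ])] [0.0001 0.0004 0.0016]
roll 1deg [array([-0.0593, -0.0695]), array([0.7223, 0.3582]), array([-0.0606, -0.0753])] [-0.0004  0.0001  0.    ]
```

View pics/j_z.png

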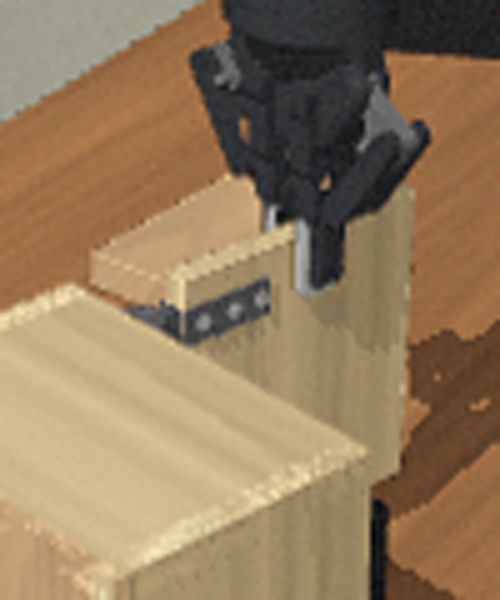

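```bash
sed -i 's/^L=.0915/L=.093/' h.py; python3 - <<'E'
from fit import *
arm.move_linear(tcp_for(PE+CX*.0015+CY*.0023,.0425),tq(0),vel=.02)
arm.command_gripper(0,50); p,f,m,t=avg(); print(t,p[2]-.0882,f,m, arm.get_obs()["tcp_rot"],tq(0))
cv2.imwrite("pics/k_s.png",vision.capture("side")); s=cv2.imread("pics/k_s.png")
edges(s,kn(p)-.088*CX,p[2]-.0882)
tryat(.0015,.0023,zhi=.0415,zlo=.030,c=5,vel=.02)
E
```

```text
41.3167 0.04235366263454246 [ 1.2343  0.3941 -4.6557] [-0.0661 -0.1968 -0.1183] [-0.0001  0.7935  0.6085 -0.0002] [0.     0.7936 0.6085 0.    ]
free edge dcol top/bottom (np.float64(-0.6295031898132761), np.float64(-0.3373834491308893), 26, np.float64(0.1526532272645088))
top edge drow hinge/free (np.float64(3.282341105970722), np.float64(-2.1619411929083845), 30, np.float64(0.5603390567267972))
top edge full (np.float64(0.09902199672884493), np.float64(1.9562268433525576), 17, np.float64(0.1923628959578081))
pitch hinge-up 1deg [array([0.042 , 0.4262]), array([-0.738,  0.765]), array([ 0.0674, -0.5752])] [0.0001 0.0004 0.0016]
roll 1deg [array([-0.0595, -0.0695]), array([0.7247, 0.3565]), array([-0.0608, -0.0753])] [-0.0004  0.0001  0.    ]
try [1.5 2.3] False t42.6 z0 0.0416 z 0.0298 at 1.6173456992284911 2.3732169669792826 dF 1.331295887381684 -0.7002637603395133 -1.9946603147316933 dM -0.14536650834202083 -0.19912654755064235 -0.08575147706025589
```

```bash
python3 - <<'E'
from h import *
tryat(.0015,.0023,zhi=.0298,zlo=.0185,c=5,vel=.02)
E
```

```text
try [1.5 2.3] True t43.6 z0 0.0298 z 0.0194 at 1.363287121235762 2.0953089176209594 dF -3.060860277396694 0.5506464867114861 10.218901738550805 dM 0.17162932672024653 0.052038974548783756 0.026085594251513744
```

```bash
python3 - <<'E'
from h import *
p=avg(3)[0]
arm.move_linear(p+[0,0,.0005],vel=.02)
arm.command_gripper(.045); st("open")
arm.move_linear([p[0],p[1],.20],vel=.12,contact_N=6); st("up")
cv2.imwrite("pics/m_s.png",vision.capture("side"));cv2.imwrite("pics/m_t.png",vision.capture("top"))
s=cv2.imread("pics/m_s.png");t=cv2.imread("pics/m_t.png")
cv2.imwrite("pics/m_z.png",np.hstack([cv2.resize(s[150:320,230:400],(400,400)),cv2.resize(t[190:330,200:340],(400,400),interpolation=cv2.INTER_CUBIC)]))
E
```

```text
open t44.5 [0.5397 0.0169 0.1079] F [0.5299 0.1976 0.1378] M [-0.0028 -0.0337 -0.0245] w0.0450
up t45.4 [0.5393 0.0169 0.1989] F [ 0.8151 -0.0609  0.2181] M [ 0.0076 -0.013   0.0956] w0.0452
```

View pics/m_z.png

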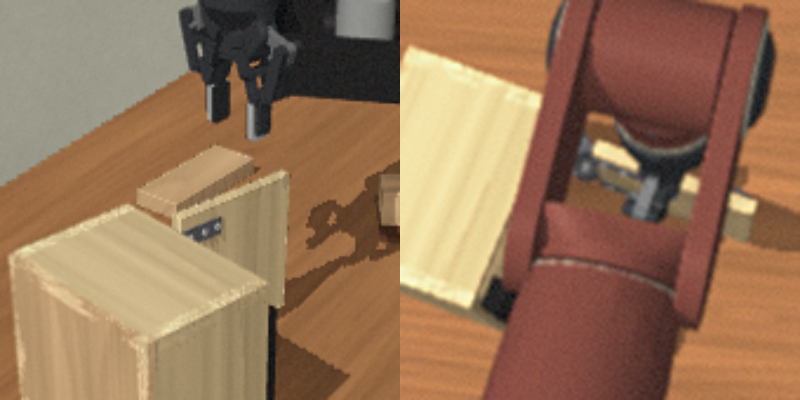

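```bash
cat > swing.py <<'E'
from h import *
P=PE+CX*.0015+CY*.0023; r=.125; Z=.109
def pos(psi,extra=0):
    s=np.radians(psi); d=-CX*np.cos(s)+CY*np.sin(s); n=-CY*np.cos(s)-CX*np.sin(s)
    h=.0145*abs(np.cos(s))+.011*abs(np.sin(s))
    return np.array([*(P+d*r+n*(.006+h+extra)),Z])
E
python3 - <<'E'
from swing import *
q=quat(YAW)
for s in range(0,91,15):
    j=arm.ik(pos(s),q); print(s,pos(s),j)
a=pos(0,.02); 
arm.command_gripper(0,40)
arm.move_linear([a[0],a[1],.19],vel=.15)
print(arm.move_linear(a,vel=.12,contact_N=5)); st("down")
cv2.imwrite("pics/n_s.png",vision.capture("side"));s=cv2.imread("pics/n_s.png");cv2.imwrite("pics/n_z.png",cv2.resize(s[150:320,230:400],(500,500)))
E
```

```text
0 [ 0.5512 -0.0192  0.109 ] [-0.1697 -0.0493  1.8688 -0.      1.3221  0.0928]
15 [ 0.5211 -0.0128  0.109 ] [-0.1674 -0.1242  1.9388 -0.      1.327   0.0951]
30 [0.4924 0.0015 0.109 ] [-0.1482 -0.1985  2.0042 -0.      1.3359  0.1143]
45 [0.4676 0.0236 0.109 ] [-0.1087 -0.2639  2.0584 -0.      1.3471  0.1538]
60 [0.449  0.0526 0.109 ] [-0.0483 -0.309   2.0941 -0.      1.3565  0.2142]
75 [0.4389 0.0866 0.109 ] [ 0.0281 -0.3226  2.1046 -0.      1.3596  0.2906]
90 [0.4387 0.1229 0.109 ] [ 0.1095 -0.2989  2.0862 -0.      1.3543  0.372 ]
False
down t47.3 [ 0.5712 -0.0244  0.1099] F [0.7208 0.4092 0.1284] M [-0.0633  0.0421 -0.0939] w0.0001
```

View pics/n_z.png

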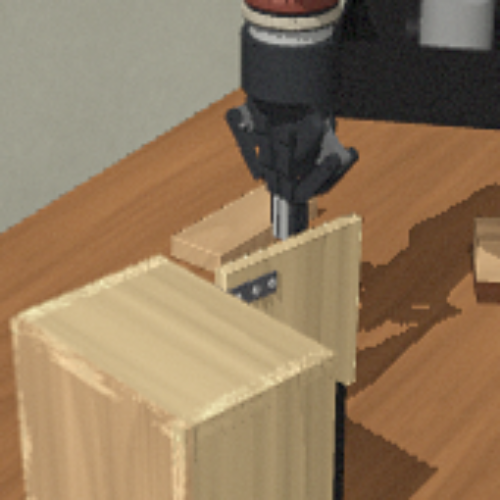

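```bash
python3 - <<'E'
from swing import *
arm.move_linear(pos(0,.004),vel=.06)
for s in (10,20,30,40,50,60,70,78):
    if arm.move_linear(pos(s),vel=.06,contact_N=10): st("hit %d"%s); break
st("end")
cv2.imwrite("pics/o_s.png",vision.capture("side"));cv2.imwrite("pics/o_t.png",vision.capture("top"))
s=cv2.imread("pics/o_s.png");t=cv2.imread("pics/o_t.png")
cv2.imwrite("pics/o_z.png",np.hstack([cv2.resize(s[150:320,230:400],(400,400)),cv2.resize(t[190:330,200:340],(400,400),interpolation=cv2.INTER_CUBIC)]))
E
```

```text
end t51.9 [0.4379 0.0941 0.1089] F [-0.0695 -0.6906 -0.4794] M [ 0.0063 -0.0173  0.0242] w-0.0002
```

View pics/o_z.png

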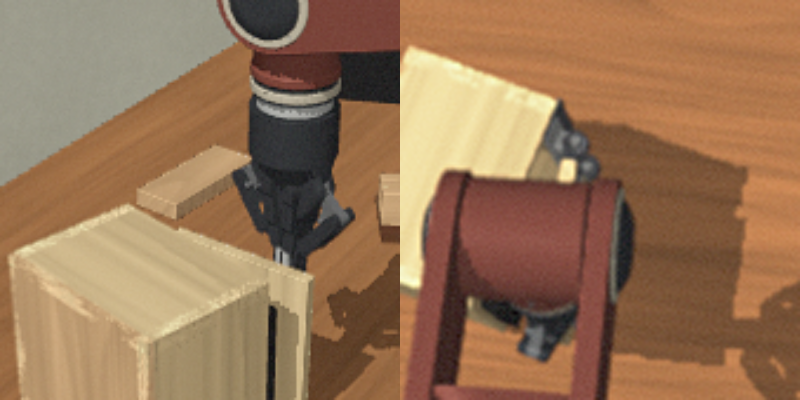

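Door is nearly shut; the last degrees go slowly until contact with the stop.

```bash
python3 - <<'E'
from swing import *
print(arm.move_linear(pos(85),vel=.025,contact_N=5)); st()
h=arm.move_linear(pos(94),vel=.015,contact_N=5); p,f,m,t=avg(); print(h,t,p,f, "rel pin cab", (p[:2]-P)@CX,(p[:2]-P)@CY)
E
```

```text
False
 t52.9 [0.4376 0.1107 0.109 ] F [-0.7524  0.3502 -0.1733] M [-0.0007  0.054  -0.0106] w0.0003
True 53.875 [0.4383 0.1223 0.1081] [-0.1121 -0.567   0.1232] rel pin cab -0.017633828623765176 0.12528507574263437
```

```bash
python3 - <<'E'
from swing import *
p=arm.get_obs()["tool_pos"]
b=p.copy(); b[:2]-=CX*.05; arm.move_linear(b,vel=.08)
b[2]=.22; arm.move_linear(b,vel=.2)
arm.move_pose([.36,-.35,.22],quat(30)); st()
cv2.imwrite("pics/p_s.png",vision.capture("side"));cv2.imwrite("pics/p_t.png",vision.capture("top"))
s=cv2.imread("pics/p_s.png");t=cv2.imread("pics/p_t.png")
cv2.imwrite("pics/p_z.png",np.hstack([cv2.resize(s[170:390,210:430],(400,400)),cv2.resize(t[190:330,180:320],(400,400),interpolation=cv2.INTER_CUBIC)]))
E
```

```text
t57.0 [ 0.3604 -0.3492  0.2198] F [ 1.1395  0.8262 -0.103 ] M [-0.0111  0.0321  0.0585] w-0.0002
```

View pics/p_z.png

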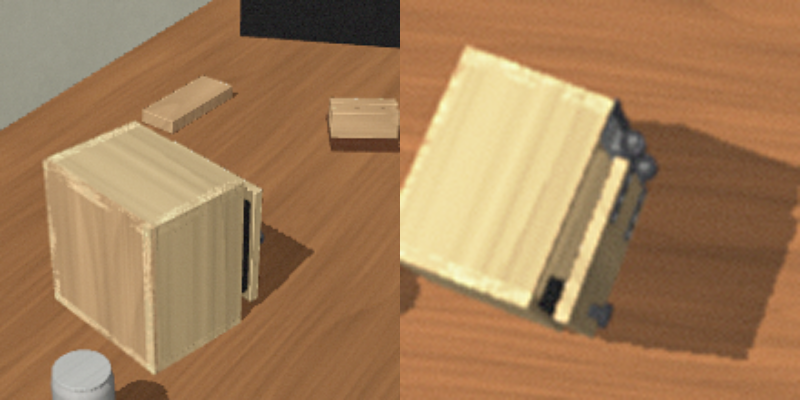

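View pics/p_t.png

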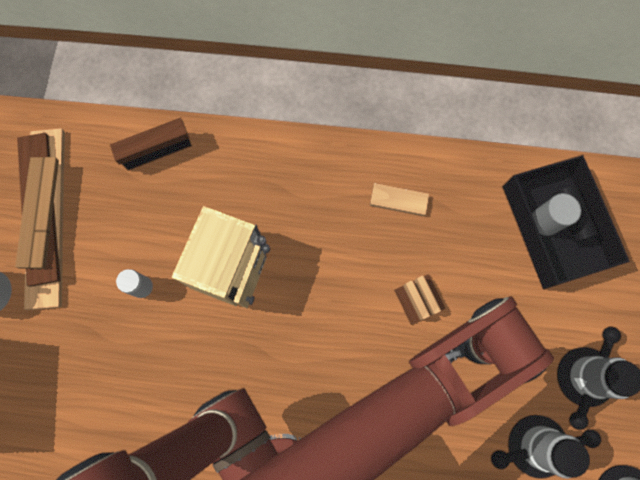

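```bash
python3 - <<'E'
from h import *
# zoom 400/140 px, offset (180,190): ends of the leaf's top strip
z=np.array([(622,160),(567,318)],float)-[400,0]; px=(z+.5)/(400/140)-.5+[180,190]
for P in onplane("top",px,.170):
    d=P[:2]-CAB; print("cab frame mm",d@CX*1e3,d@CY*1e3)
for y in(-.07,.07):
    for x in(-.087-.006,-.087+.006): print(y,proj("top",[*(CAB+CX*x+CY*(y+.012)),.17])[0])
t=cv2.imread("pics/p_t.png");print(st()["clock"]);cv2.imwrite("pics/q.png",cv2.resize(t[230:315,215:285],None,fx=7,fy=7,interpolation=cv2.INTER_CUBIC))
E
```

```text
cab frame mm -87.80515123504736 -50.31603839381899
cab frame mm -95.99031776632337 84.9396126204685
-0.07 [260.6828 243.4556]
-0.07 [255.9385 241.662 ]
0.07 [237.4174 299.3038]
0.07 [232.5819 297.4178]
 t57.1 [ 0.3606 -0.3491  0.22  ] F [ 0.0814  0.2136 -0.7385] M [-0.0158 -0.0363  0.0131] w-0.0004
57.075
```

View pics/q.png

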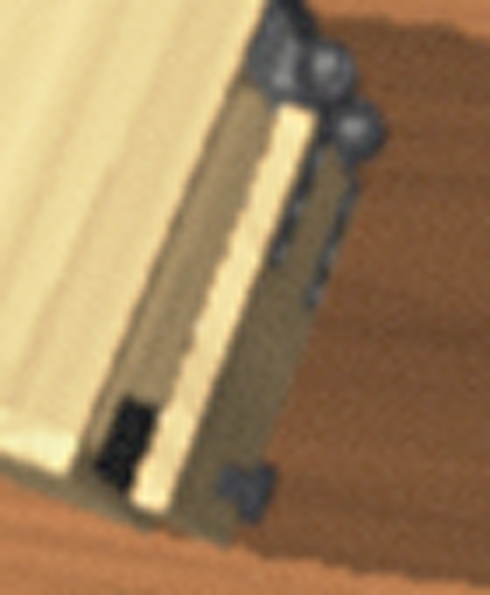

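```bash
python3 - <<'E'
from h import *
t=cv2.imread("pics/p_t.png");big=cv2.resize(t,None,fx=4,fy=4,interpolation=cv2.INTER_CUBIC)
m=cv2.inRange(cv2.cvtColor(big,cv2.COLOR_BGR2HSV),(15,40,185),(32,135,255))
n,lab,stt,cen=cv2.connectedComponentsWithStats(m[220*4:320*4,160*4:290*4])
for i in range(1,n):
    if stt[i,4]>800:
        c=max(cv2.findContours((lab==i).astype(np.uint8),cv2.RETR_EXTERNAL,cv2.CHAIN_APPROX_NONE)[0],key=cv2.contourArea)[:,0]+[640,880]
        for z in(.17,.19):
            P=onplane("top",(c+.5)/4-.5,z)[:,:2]-CAB; Q=np.c_[P@CX,P@CY]*1e3
            b=cv2.minAreaRect(Q.astype(np.float32)); print(i,stt[i],z,b,cv2.boxPoints(b).tolist())
E
```

```text
1 [   45     0   334   311 66172] 0.17 ((5.070949554443359, -2.5872268676757812), (135.9807891845703, 187.24684143066406), 0.2251434475183487) [[-63.28681182861328, 90.76830291748047], [-62.551025390625, -96.47708892822266], [73.4287109375, -95.94275665283203], [72.69292449951172, 91.3026351928711]]
1 [   45     0   334   311 66172] 0.19 ((-0.170562744140625, -0.02494049072265625), (133.70889282226562, 184.118408203125), 0.22514213621616364) [[-67.38623046875, 91.7708511352539], [-66.66275024414062, -92.34613800048828], [67.04510498046875, -91.82073211669922], [66.32162475585938, 92.29625701904297]]
2 [ 296  101  102  231 4957] 0.17 ((-88.61158752441406, 19.08199691772461), (13.435081481933594, 140.85865783691406), 1.617514729499817) [[-97.3144760131836, 89.29364013671875], [-93.33843231201172, -51.508888244628906], [-79.90869903564453, -51.12964630126953], [-83.8847427368164, 89.67288208007812]]
2 [ 296  101  102  231 4957] 0.19 ((-92.28791809082031, 21.282211303710938), (13.210609436035156, 138.5052490234375), 1.6175117492675781) [[-100.84539794921875, 90.32079315185547], [-96.935791015625, -48.12926483154297], [-83.73043823242188, -47.756370544433594], [-87.64004516601562, 90.69368743896484]]
```

```bash
python3 - <<'E'
from swing import *
q=quat(YAW)
k=lambda x:np.array([*(P+CX*x+CY*.125),Z])
a=k(-.06); 
arm.move_pose([a[0],a[1],.22],q); arm.move_linear(a,vel=.15,contact_N=8)
arm.move_linear(k(-.026),vel=.06,contact_N=8)
h=arm.move_linear(k(-.010),vel=.012,contact_N=7); p,f,m,t=avg(4); print(h,t,p,f,(p[:2]-P)@CX,(p[:2]-P)@CY)
b=p.copy(); b[:2]=k(-.05)[:2]; arm.move_linear(b,vel=.08)
b[2]=.22; arm.move_linear(b,vel=.25)
arm.move_pose([.36,-.35,.22],quat(30)); st()
cv2.imwrite("pics/r_t.png",vision.capture("top"));cv2.imwrite("pics/r_s.png",vision.capture("side"))
t=cv2.imread("pics/r_t.png");big=cv2.resize(t,None,fx=4,fy=4,interpolation=cv2.INTER_CUBIC)
m=cv2.inRange(cv2.cvtColor(big,cv2.COLOR_BGR2HSV),(15,40,185),(32,135,255))
n,lab,stt,cen=cv2.connectedComponentsWithStats(m[220*4:320*4,160*4:290*4])
for i in range(1,n):
    if 800<stt[i,4]<20000:
        c=max(cv2.findContours((lab==i).astype(np.uint8),cv2.RETR_EXTERNAL,cv2.CHAIN_APPROX_NONE)[0],key=cv2.contourArea)[:,0]+[640,880]
        Pp=onplane("top",(c+.5)/4-.5,.17)[:,:2]-CAB; Q=np.c_[Pp@CX,Pp@CY]*1e3
        b=cv2.minAreaRect(Q.astype(np.float32)); print(b,cv2.boxPoints(b).tolist())
E
```

```text
True 61.2333 [0.438  0.1224 0.1083] [ 0.2372 -0.2838  0.3363] -0.017642017990245253 0.12554376903941258
 t64.1 [ 0.3604 -0.3492  0.2197] F [-0.0065  0.0594 -0.2524] M [-0.023  -0.0341  0.03  ] w0.0001
((-87.98206329345703, 19.198226928710938), (13.357507705688477, 141.13119506835938), 1.2509201765060425) [[-96.19973754882812, 89.60120391845703], [-93.11871337890625, -51.496360778808594], [-79.76438903808594, -51.204750061035156], [-82.84541320800781, 89.89281463623047]]
```

View pics/r_s.png

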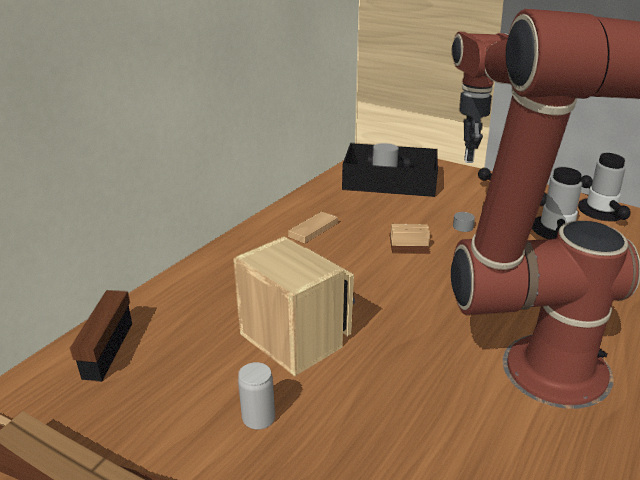

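```bash
python3 -c "
from cell import arm
print(arm.get_obs()['clock']); arm.close_job()"
```

```text
64.1583
the job is handed in; nothing more can be done
```

The door is hung on both pins and shut against the stop strip, and I handed the job in at 64.2 s of the 72 s. The interface gives no verdict.

**What went wrong on the way**
- **First grasp:** it closed on nothing. Touching the bench showed the real fingertips about 31 mm above the reported TCP. I corrected for that, and the second grasp held.
- **Finding the pins:** the upper knuckle went onto its pin after two touches. By then the door had tilted about 2° in the grip, so the lower knuckle sat on its pin's tip. I first corrected the wrong tilt direction. Re-gripping and levelling the door again cleared it.

**Last checks**
- **Seated:** the door went fully down at a leaf height of 19.4 mm (20 mm nominal). The tool force then changed by about 10 N, which was the largest I saw at any contact. I let go with the door standing open and saw it hanging there.
- **Shut:** two separate gentle pushes stopped at the same point, 17.6 mm in front of the pin axis. In the top picture the free edge is at about x = -89.5 mm, against about -87 mm nominal and a limit of -97 mm.
- **Rest of the bench:** the arm is clear of everything. The offcut and can look unmoved in both views, and the puck looks unmoved in the side view; I judged this by eye.

**What disagreed:** the top picture shows the door about 1.3° short of parallel. That is 2–3 mm at the free edge, about the accuracy of the camera. I did not measure the final height and uprightness of the shut door separately.

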